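Balance a heel sample bar and mark its hanging point

ROBOT

A 6-joint arm with a two-finger parallel gripper is mounted at the origin on the work surface. World frame = base frame: x ahead of the robot, y to its left, z up, the work surface at z = 0. Lengths are in m, angles in degrees, forces in N, time in s.
With the tool pointing down it reaches from about 0.275 to 0.725 m from the base axis. Payload 15.9 kg.
Tool frame: the origin (TCP) lies between the finger pads; the fingertips stand 22 mm ahead of it and the grasp point (between the pads) lies 3 mm ahead of it (ctrl.tip_extent is the distance from the TCP to the fingertips, in m); z points along the fingers, y is the line along which they close (so a half turn about z gives the same grasp; the last joint's range is limited). The gripper opens to 85 mm and grips with 20 to 120 N. Pads are 22 mm wide; open, the fingers measure 114 mm over their backs; the gripper's body (76 mm by 85 mm) begins 54 mm behind the grasp point. The pads swing forward as they close: fully open they stand 13 mm farther back than shut.
Start: joints at [74.828, 12.198, -1.971, 75.831, 0, 90], TCP at [0.131, 0.483, 0.253] pointing down, gripper open.
Joint ranges: [-170.91, 170.91], [-42.67, 98.43], [-65.05, 77.54], [-120.47, 116.71], [-90, 82.35], [-180, 180]. Speed limits (degrees/s): [108.29, 108.29, 136.94, 147.25, 180, 180].

INTERFACE

Orientations are given as [roll, pitch, yaw] about the fixed x, y, z axes, in that order (R = Rz(yaw) Ry(pitch) Rx(roll)).
In Python, from workcell import observe, viewer, ctrl, models gives the robot as it stands.
- The arm moves only by the tool apply_moves, never from a script. Its argument "increments" is a list that holds one entry, the list of rows, each a list of 5 numbers: the shift along the tool's x, y, z in mm, then the turn about the tool's z in rad, then the opening in per cent of the stroke, from 0 (shut) to 100 (fully open). A call has 1 to 20 rows; each row shifts and turns the commanded pose from where the row before left it, along the tool's axes as they then stand; what a row does not reach is not made up. A row lasts 1/10 s, in which the tool goes at most 50 mm and 8.59 degrees, less where a joint would pass 70% of its speed; a pose out of reach is approached as far as the arm can. A call is refused whole if a number of a shift passes 50 or a number of a turn 0.15, either way. A call with a gripper value outside its range is refused whole. The fingers move at their own pace and stop on an object; the grip force is fixed at half the most. Time passes only in rows, so rows that do not move let the fingers close. It gives the time, the measured TCP pose, the force, the opening and the grip force at its end, in the units of the state.
- observe(): the state, without advancing time (a new reading comes with each control period).
- viewer.get_image(name): name is "scene" or "top" or "wrist"; returns (picture, depth): 420x560x3 uint8, blue, green, red; 420x560 float32, m along the optical axis (not along the pixel's ray), 0 where there is no reading.
- viewer.calibration(name): a dict with "K" (3x3 intrinsics, pixels), "R" (3x3) and "t" (3): a world point X has camera coordinates R X + t. Camera axes: x right, y down, z forward; pixel columns grow to the right and rows downward; lengths in m; the calibration is good to about 2 mm. A picture is of the moment at which its call begins: read the wrist's pose just before it. calibration takes no time and is no camera call; for the wrist camera it gives the pose at the moment of the call.
- ctrl.close_job(): hands the job in; it is judged then, once.
Trained networks look in the newest picture that a camera, given by its name, has taken for a name from the list of things; names that differ only in an ending like _2 or _b are one class to them, and where a whole thing is asked for, a point or a joint stands for the part that bears it (a point fixed in the world has none). Each returns a list of dicts, best first, with "score" (0 to 1); they miss things now and then, are a little off and sometimes report something else, mostly with a low value. They report only what shows in the picture. A call takes as long as a camera call. They do not tell look-alikes from the thing itself.
- models.spot_in(label, camera): "extent" ([left, top, right, bottom] in pixels, round what is visible of it).
- models.place_of(label, camera): "position" ([column, row] in pixels: a listed point, or the origin of a listed thing).
The state is a dict: "time": time; "qpos": joint angles; "joint_vel": joint speeds; "effort": joint torques, N m; "tcp_pos": TCP position; "orientation": TCP orientation; "wrist_force": force on the tool from outside, world axes, zero at the start; "ft_torque": the same for the moment, N m; "width": opening from 0.0 (shut) to 1.0 (fully open); "grip_force": force on a finger pad.
Only numpy, scipy, OpenCV 4.12 (cv2) and the standard library are available. Lean on these libraries where they do the work, as an engineer would, in place of code of your own. Each camera call takes 0.05 s, during which the arm holds its last target. There are 200 camera calls.

TASK

Slide the wooden sample bar along the balance stand, without lifting it off, until it balances level on the steel edge by itself and let go of it. Then mark that balance point: take the wide hanging clip, the one that fits over the bar, and set it squarely astride the bar right above the edge, so that bar and clip stay balanced. Leave the small clip where it is.

Things in the scene. Friction and masses are not known exactly. Their poses are not given: they have to be found in the camera images.
- sample_bar: Pale wooden bar 280 x 22 wide x 16 high (mm), a dark heel block (54 x 46 x 38 high) on top, centred 115 from mid-length. 0.14-0.24 kg. Origin: underside at mid-length; x towards the block, z up. Balance point: x = +45. Starts on the stand's edge and rest, tipped about 4 deg block-down, balance point 35-65 past the edge; the plain part overhangs the other side, free to grip across its width.
- stand: Fixed steel stand on a dark base 200 x 90 x 12 mm. Origin: on the table under the edge; x towards the rest, z up. Edge: upright blade, flat top 24 wide (x), 56 long (y), 70 above the table. Lower rest at x 85 to 95, 40 wide in y, top at 65. The bar lies along x. Let go with its balance point over the flat top, the bar rocks for a second or two, then stays level.
- clip: Wide hanging clip, grey aluminium, 35 g: upside-down U standing on two legs 12 mm high, 34 apart inside, 42 outside (along y), 30 long (x). Plate at heights 12 to 17; on it an upright tab 12 thick (y), 26 long (x), heights 17 to 51. Origin: on the table midway between the feet, z up. Astride the bar, clip x lies along the bar, either way round; its origin is then 4 above the bar's underside.
- small_clip: Bystander: grey aluminium clip of the same shape, tab and height as the wide one, but its legs are only 15 mm apart inside and 23 over the outside, too narrow for the bar. Origin: on the table midway between the feet; z up.
Mind the look-alikes: they are no part of the job. What is shaped like the clip but purple or yellow is not meant.

How it is judged:
By the outcome, as a careful person would: the job done as asked, in the order asked, and still so for the second after the job is handed in, with the robot touching nothing.
It also fails if it takes over 51 s, if anything falls off the work surface, if the arm or the gripper's body presses on something with over 40 N, if the wrist force passes 120 N, or if a joint passes its speed limit or range.

## Working session

There is one attempt and no reset: what is moved stays moved. The work goes in short steps, Python scripts to look and compute and a tool call to move; the robot and the scene stay as the last step left them, time stands still between calls to the robot, and variables do not carry over. Pictures are saved under pics/ and viewed, at most 10 in all, crops included, and the job is handed in when it is done.

Besides the shell and the picture viewer there is one more tool, called after "Emit:" as a command line: name --argument value ..., lists and objects as JSON in quotes. apply_moves: Moves the arm, as the interface text tells. Its arguments: {"type":"object","properties":{"increments":{"type":"array","items":{"type":"array","items":{"type":"array","items":{"type":"number"}}}}},"required":["increments"]}

```bash
mkdir -p pics && ls
cat > h.py <<'E'
import numpy as np, cv2
from workcell import observe, viewer, ctrl, models
def shot(cam, fn=None):
    c=viewer.calibration(cam); im,d=viewer.get_image(cam)
    if fn: cv2.imwrite('pics/'+fn,im)
    return c,im,d
def world(c,d):
    K,R,t=[np.array(c[k],float) for k in('K','R','t')]
    v,u=np.mgrid[:d.shape[0],:d.shape[1]]
    P=np.stack([(u-K[0,2])/K[0,0]*d,(v-K[1,2])/K[1,1]*d,d],-1)
    W=(P-t.reshape(3))@R
    W[d<=0]=np.nan
    return W
E
python3 - <<'E'
from h import *
a=shot('scene','s1.png');b=shot('top','t1.png')
cv2.imwrite('pics/both.png',cv2.resize(np.vstack([a[1],b[1]]),None,fx=.714,fy=.714))
np.savez('f.npz',Ws=world(a[0],a[2]),Wt=world(b[0],b[2]))
for cam in('scene','top'):
  for l in('sample_bar','clip','small_clip','stand'):
    print(cam,l,[(np.round(x['extent']).tolist(),round(x['score'],2)) for x in models.spot_in(l,cam)][:4])
print(observe())
E
```

```text
pics
scene sample_bar [([72.0, 214.0, 239.0, 310.0], 0.77)]
scene clip [([324.0, 212.0, 346.0, 243.0], 0.95), ([324.0, 247.0, 357.0, 283.0], 0.81), ([323.0, 178.0, 341.0, 206.0], 0.78), ([364.0, 221.0, 389.0, 254.0], 0.69)]
scene small_clip [([258.0, 196.0, 274.0, 221.0], 0.68)]
scene stand [([101.0, 240.0, 237.0, 341.0], 0.72), ([258.0, 195.0, 276.0, 219.0], 0.43)]
top sample_bar [([264.0, 76.0, 446.0, 129.0], 0.8)]
top clip [([171.0, 179.0, 206.0, 206.0], 0.77), ([146.0, 227.0, 178.0, 259.0], 0.6), ([209.0, 283.0, 237.0, 315.0], 0.59), ([194.0, 228.0, 218.0, 256.0], 0.58)]
top small_clip [([278.0, 236.0, 291.0, 254.0], 0.73)]
top stand [([274.0, 89.0, 394.0, 154.0], 0.58)]
{'time': 0.5, 'qpos': array([ 7.48295111e+01,  1.21989217e+01, -1.97429887e+00,  7.58308581e+01,
        7.59525030e-04,  9.00005479e+01]), 'joint_vel': array([ 0.07276086,  0.00798962,  0.09866524,  0.05922818, -0.01885507,
        0.00416754]), 'effort': array([ 2.95705926e-03, -6.85513043e+01,  4.87078679e+01,  2.30836282e-03,
       -1.05006154e-05, -8.45021844e-06]), 'tcp_pos': array([0.13083167, 0.48253756, 0.25327712]), 'orientation': array([-1.79995921e+02, -7.59486024e-04,  1.64828963e+02]), 'wrist_force': array([-0.11458207, -0.96397611, -0.43562247]), 'ft_torque': array([-0.00333968,  0.00037512,  0.02203179]), 'grip_force': 0.0, 'width': 1.0022415428112388}
```

View pics/t1.png

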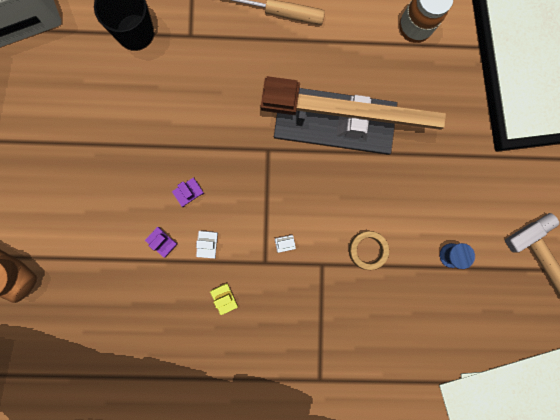

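View pics/s1.png

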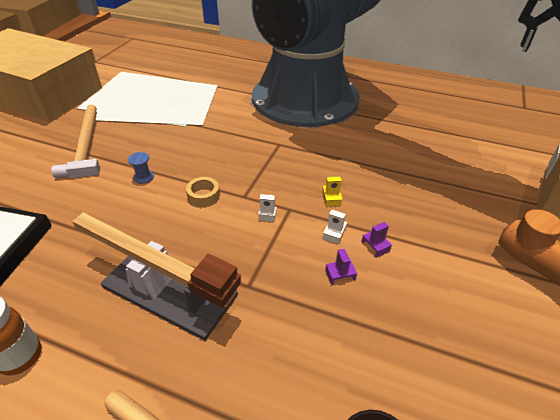

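Top view: the bar runs from block (281,94) to its plain end (445,120) across the blade (359,115). These could be taken for the clip: grey (206,244), grey (285,243, narrower), purple (187,191) and (160,241), yellow (223,298). I choose the grey one at (206,244), which is about 22 px wide against 14 px along the leg-to-leg direction. I'll measure it and check it in a crop.

Run:
```python
from h import *
f=np.load('f.npz');W=f['Wt'];im=cv2.imread('pics/t1.png')
def reg(n,x0,y0,x1,y1,zl,zh):
    w=W[y0:y1,x0:x1].reshape(-1,3);m=(w[:,2]>zl)&(w[:,2]<zh);w=w[m]
    r=cv2.minAreaRect((w[:,:2]*1000).astype(np.float32))
    b=cv2.boxPoints(r)
    print(n,len(w),'c',np.round(r[0],1),'size',np.round(r[1],1),'ang',round(r[2],1),'mean',np.round(w.mean(0)*1000,1),'zmed',np.round(np.percentile(w[:,2],[5,50,95])*1000,1)); return w
reg('wide',188,222,226,266,.008,.06);reg('wideplate',188,222,226,266,.008,.022);reg('widetab',188,222,226,266,.04,.06)
reg('small',270,228,300,262,.008,.06);reg('smalltab',270,228,300,262,.04,.06)
b=reg('bartop',300,90,450,135,.072,.13)
reg('block',255,70,300,120,.09,.14)
reg('base',265,75,400,160,.006,.02)
reg('blade',345,85,372,140,.06,.0735)
# bar axis fit with z
l=cv2.fitLine(b.astype(np.float32),cv2.DIST_HUBER,0,.01,.01).ravel();print('bar line',l, 'tilt',np.degrees(np.arcsin(l[2])))
cv2.imwrite('pics/c1.png',cv2.resize(im[170:320,140:310],None,fx=4,fy=4,interpolation=cv2.INTER_CUBIC)[:600])
```

```text
wide 487 c [443.9 205.7] size [30.3 41.9] ang 86.5 mean [444.  204.9  25.3] zmed [13.9 17.  51.5]
wideplate 351 c [443.9 205.7] size [30.3 41.9] ang 86.5 mean [444.  205.   16.1] zmed [13.5 16.1 18.6]
widetab 129 c [443.9 205.4] size [25.8 12. ] ang 86.7 mean [444.  205.3  49.9] zmed [47.8 49.9 52.6]
small 258 c [448.6  77.4] size [22.8 30.1] ang 12.8 mean [448.6  78.5  33. ] zmed [13.9 36.3 51.8]
smalltab 127 c [448.6  77.7] size [12.4 25.6] ang 12.7 mean [448.6  77.6  49.7] zmed [47.6 49.7 52.4]
bartop 2389 c [652.8 -47. ] size [226.1  40.4] ang 80.8 mean [654.8 -49.9  85.6] zmed [77.4 85.8 92.7]
block 1170 c [672.6  94.5] size [54.2 46.4] ang 83.4 mean [669.5  94.9 111.3] zmed [ 95.9 115.1 118.2]
base 3317 c [659.5  -3.4] size [200.3  91.5] ang 83.7 mean [644.8  -2.   11. ] zmed [ 8.2 10.9 13.7]
blade 354 c [656.8 -29.2] size [39.3 57.4] ang 86.2 mean [651.5 -31.3  68.1] zmed [61.1 68.6 71.4]
bar line [ 0.1202166   0.9912067  -0.05529178  0.65477836 -0.04986533  0.08559792] tilt -3.1696017
```

View pics/c1.png

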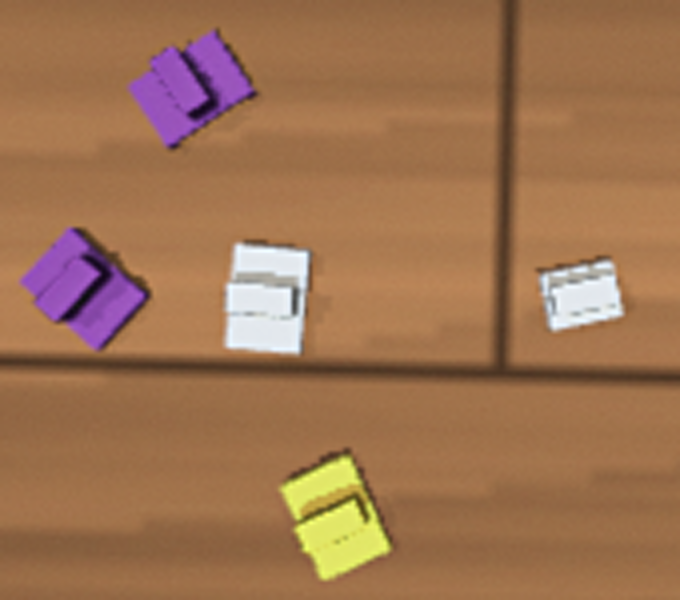

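The crop shows grey U clips at crop (268,298), the wide one, and (580,294), the narrow one. The purple and yellow ones are look-alikes, so the wide grey clip is the target. Next I'll work out the stand and bar in the stand frame.

Run:
```python
from h import *
f=np.load('f.npz')
a=np.radians(83.7);c=np.array([.6595,-.0034])
X=np.array([np.cos(a),np.sin(a)]);Y=np.array([-X[1],X[0]])
for n in('Wt','Ws'):
    w=f[n].reshape(-1,3);w=w[~np.isnan(w[:,0])]
    p=np.c_[(w[:,:2]-c)@X,(w[:,:2]-c)@Y,w[:,2]]*1000
    p=p[(abs(p[:,0])<220)&(abs(p[:,1])<60)]
    def q(s,m):
        print(n,s,m.sum(),'x',np.round(np.percentile(p[m,0],[2,5,50,95,98]),1),'y',np.round(np.percentile(p[m,1],[2,5,50,95,98]),1),'z',np.round(np.median(p[m,2]),1)) if m.sum()>5 else print(n,s,0)
    q('bladetop',(abs(p[:,2]-70)<2.5)&(abs(p[:,0]+30)<25)&(abs(p[:,1])>15))
    q('blade body',(abs(p[:,2]-45)<20)&(abs(p[:,0]+30)<30)&(abs(p[:,1])>15))
    q('rest',(abs(p[:,2]-45)<20)&(abs(p[:,0]-60)<25))
    q('blocktop',(p[:,2]>112)&(p[:,0]>50))
    q('bar end',(p[:,2]>70)&(p[:,0]<-100))
    m=(p[:,2]>80)&(p[:,2]<100)&(p[:,0]>-165)&(p[:,0]<50)&(abs(p[:,1])<20)
    for lo in range(-160,60,40):
        k=m&(p[:,0]>=lo)&(p[:,0]<lo+40); k2=k&(p[:,2]>np.median(p[k,2])-4) if k.sum() else k
        q('bar%d'%lo,k2)
```

```text
Wt bladetop 187 x [-41.3 -40.8 -29.4 -18.8 -18.2] y [-27.6 -26.9  16.8  26.8  27.5] z 69.1
Wt blade body 248 x [-47.9 -46.3 -17.9  -8.8  -7.9] y [-27.3 -25.7  27.   28.2  28.2] z 49.7
Wt rest 89 x [55.1 55.5 60.6 65.2 65.2] y [-19.6 -19.   17.   20.   20.1] z 61.7
Wt blocktop 846 x [ 77.8  79.1  99.7 120.7 122.1] y [-22.2 -20.7  -2.3  16.1  17.1] z 115.9
Wt bar end 629 x [-155.7 -154.3 -128.7 -102.9 -101.1] y [-11.9 -11.2   0.6   9.8  10. ] z 91.1
Wt bar-160 354 x [-156.3 -154.9 -138.6 -122.  -121.2] y [-12.1 -11.3  -0.9   9.3   9.8] z 92.0
Wt bar-120 386 x [-119.2 -118.2 -100.5  -82.4  -81.1] y [-11.9 -11.4  -0.9   9.3   9.7] z 89.8
Wt bar-80 381 x [-79.2 -78.1 -60.2 -42.4 -41. ] y [-12.2 -11.5  -1.3   8.8   9.4] z 87.5
Wt bar-40 382 x [-39.3 -37.9 -20.2  -2.2  -1. ] y [-12.8 -12.2  -1.5   8.5   9.2] z 84.8
Wt bar0 353 x [ 0.8  2.1 18.8 37.9 39.3] y [-12.8 -12.1  -2.4   8.2   8.7] z 82.8
Wt bar40 72 x [40.4 40.6 44.8 49.1 49.3] y [-13.1 -12.1  -2.9   8.1   8.5] z 81.4
Ws bladetop 209 x [-42.  -41.4 -30.  -19.4 -18.7] y [-28.  -27.5 -17.8  26.7  27.9] z 69.6
Ws blade body 435 x [-49.
[... 168 characters left out ...]
[ 76.8  78.1  99.9 120.7 121.8] y [-22.5 -22.1  -4.1  15.6  17.1] z 116.7
Ws bar end 578 x [-157.  -155.2 -128.7 -102.7 -101. ] y [-12.5 -12.3  -5.    8.6   9.6] z 91.8
Ws bar-160 301 x [-157.4 -156.  -138.5 -121.5 -120.9] y [-12.2 -11.9  -1.7   9.2  10.1] z 93.0
Ws bar-120 323 x [-119.1 -117.6 -100.3  -82.   -80.7] y [-12.4 -12.1  -2.6   8.5   9. ] z 90.6
Ws bar-80 349 x [-78.9 -77.8 -59.3 -41.5 -40.6] y [-12.7 -12.4  -2.8   8.2   9.2] z 88.0
Ws bar-40 364 x [-39.  -37.5 -19.7  -1.7  -0.6] y [-12.9 -12.6  -2.8   7.9   8.8] z 85.8
Ws bar0 379 x [ 0.7  2.1 20.3 37.9 39.1] y [-13.1 -12.7  -2.7   8.    8.9] z 83.3
Ws bar40 99 x [40.4 40.6 45.2 49.6 49.7] y [-13.  -12.5  -2.3   7.6   8.1] z 82.1
```

Stand: edge at about (656.2, -33.2) mm, yaw 83.7. The bar's yaw is 83.1, and its balance point is about 56 mm past the edge. I'll rotate the tool and travel to above the grip point at (651, -88).

Emit:
apply_moves --increments '[[[0, 0, 0, 0.1426, 100], [0, 0, 0, 0.1426, 100], [0, 0, 0, 0.1426, 100], [0, 0, 0, 0.1426, 100], [0, 0, 0, 0.1426, 100], [0, 0, 0, 0.1426, 100], [0, 0, 0, 0.1426, 100], [0, 0, 0, 0.1426, 100], [0, 0, 0, 0.1426, 100], [0, 0, 0, 0.1426, 100], [-25, 29, 0, 0, 100], [-25, 29, 0, 0, 100], [-25, 29, 0, 0, 100], [-25, 29, 0, 0, 100], [-25, 29, 0, 0, 100], [-25, 29, 0, 0, 100], [-25, 29, 0, 0, 100], [-25, 29, 0, 0, 100], [-25, 29, 0, 0, 100], [-25, 29, 0, 0, 100]]]'

```text
time: 2.5
tcp_pos: [0.3897, 0.1983, 0.2535]
orientation: [180.0, -0.0, 83.1]
wrist_force: [1.2, -0.4, -0.4]
width: 0.998
grip_force: 0.0
```

Emit:
apply_moves --increments '[[[-25, 29, 0, 0, 100], [-25, 29, 0, 0, 100], [-25, 29, 0, 0, 100], [-25, 29, 0, 0, 100], [-25, 29, 5, 0, 100], [-25, 29, 10, 0, 90], [-25, 29, 10, 0, 80], [-25, 29, 10, 0, 70], [-25, 29, 10, 0, 70], [-25, 29, 10, 0, 70], [0, 0, 0, 0, 70], [0, 0, 0, 0, 70]]]'

```text
time: 3.7
tcp_pos: [0.6467, -0.0837, 0.1974]
orientation: [-179.9, -0.0, 83.1]
wrist_force: [0.4, 0.9, 0.9]
width: 0.702
grip_force: 0.0
```

```bash
cat >> h.py <<'E'
def toolpts(W):
    s=observe();y=np.radians(s['orientation'][2]);t=s['tcp_pos']
    tx=np.array([np.cos(y),np.sin(y)]);ty=np.array([np.sin(y),-np.cos(y)])
    w=W.reshape(-1,3);w=w[~np.isnan(w[:,0])]
    return np.c_[(w[:,:2]-t[:2])@tx,(w[:,:2]-t[:2])@ty,w[:,2]]*1000
E
python3 - <<'E'
from h import *
a=shot('wrist','w1.png');p=toolpts(world(a[0],a[2]))
for lo in range(-80,100,20):
    m=(p[:,0]>=lo)&(p[:,0]<lo+20)&(p[:,2]>76)&(p[:,2]<110)&(abs(p[:,1])<40)
    if m.sum()>20: print(lo,m.sum(),np.round(np.percentile(p[m,1],[2,50,98]),1),np.round(np.median(p[m,2]),1))
m=(abs(p[:,2]-70)<2.5)&(abs(p[:,0])<110)&(abs(p[:,1])<45)&(abs(p[:,1]-5)>14)
print('blade',m.sum(),np.round(np.percentile(p[m],[2,98],axis=0),1) if m.sum() else '')
E
```

```text
-80 433 [-3.9  7.2 17.4] 93.1
-60 584 [-3.8  7.1 17.1] 92.0
-40 599 [-3.7  7.  16.9] 90.8
-20 663 [-4.4  6.2 17.4] 89.6
0 686 [-4.3  6.8 17.2] 88.4
20 723 [-4.1  6.  16.9] 87.2
40 755 [-4.   6.  16.7] 86.0
60 803 [-4.6  5.9 17.1] 84.8
80 867 [-4.5  5.9 16.9] 83.6
blade 1019 [[ 39.3 -22.8  67.9]
 [ 62.6  32.   70.6]]
```

View pics/w1.png

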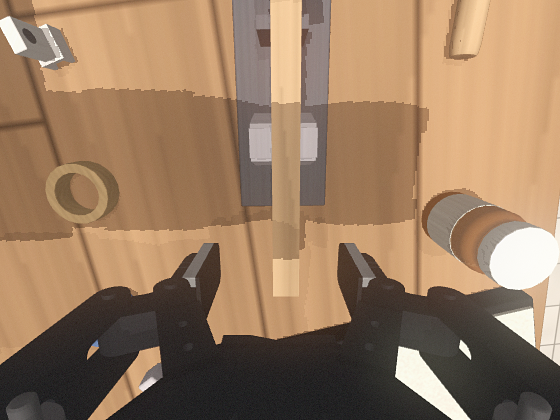

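The wrist view shows the bar running vertically at column ~287, with the blade at (283,137), rest at (275,40) and plain end at row 297. The fingers straddle the bar, whose centre is 6.5 mm off in tool y. Next I descend and grip.

Emit:
apply_moves --increments '[[[-2, 3.5, 25, 0, 70], [-2, 3, 35, 0, 70], [0, 0, 30, 0, 70], [0, 0, 15, 0, 70], [0, 0, 9, 0, 70], [0, 0, 0, 0, 70], [0, 0, 0, 0, 50], [0, 0, 0, 0, 40], [0, 0, 0, 0, 30], [0, 0, 0, 0, 25], [0, 0, 0, 0, 20], [0, 0, 0, 0, 20], [0, 0, 0, 0, 20]]]'

```text
time: 5.05
tcp_pos: [0.6531, -0.0881, 0.0847]
orientation: [180.0, -0.0, 83.1]
wrist_force: [-0.6, -1.0, 5.2]
width: 0.25
grip_force: 59.9
```

Emit:
apply_moves --increments '[[[-2, 0, -0.12, 0, 20], [-4, 0, -0.24, 0, 20], [-4, 0, -0.24, 0, 20], [-4, 0, -0.24, 0, 20], [-4, 0, -0.24, 0, 20], [-4, 0, -0.24, 0, 20], [-4, 0, -0.24, 0, 20], [-4, 0, -0.24, 0, 20], [-4, 0, -0.24, 0, 20], [-4, 0, -0.24, 0, 20], [-4, 0, -0.24, 0, 20], [-4, 0, -0.24, 0, 20], [-4, 0, -0.24, 0, 20], [-4, 0, -0.24, 0, 20], [-2, 0, -0.12, 0, 20], [0, 0, 0, 0, 20], [0, 0, 0, 0, 20]]]'

```text
time: 6.75
tcp_pos: [0.646, -0.1441, 0.0877]
orientation: [-180.0, 0.1, 83.1]
wrist_force: [-0.2, -2.6, 3.3]
width: 0.249
grip_force: 59.6
```

```bash
cat > meas.py <<'E'
from h import *
a=np.radians(83.7);c=np.array([.6562,-.0332])
X=np.array([np.cos(a),np.sin(a)]);Y=np.array([-X[1],X[0]])
for cam in('top','scene'):
    k=shot(cam,None);w=world(k[0],k[2]).reshape(-1,3);w=w[~np.isnan(w[:,0])]
    p=np.c_[(w[:,:2]-c)@X,(w[:,:2]-c)@Y,w[:,2]]*1000
    p=p[(abs(p[:,1])<35)&(abs(p[:,0])<260)]
    m=(p[:,2]>112)&(p[:,0]>20)&(p[:,0]<160)
    b=p[m];print(cam,'block x',np.round(np.percentile(b[:,0],[3,50,97]),1),'y',np.round(np.percentile(b[:,1],[3,97]),1),'z by x',np.round(np.polyfit(b[:,0],b[:,2],1),3), 'edge-fit center',round(float(np.mean(np.percentile(b[:,0],[1,99]))),1))
    m=(p[:,2]>78)&(p[:,2]<104)&(p[:,0]<-15)&(abs(p[:,1])<14);b=p[m]
    print('   end x',np.round(np.percentile(b[:,0],[0.5,2]),1))
    for lo in range(-170,30,25):
        m=(p[:,0]>=lo)&(p[:,0]<lo+25)&(p[:,2]>80)&(p[:,2]<100)&(abs(p[:,1])<14)
        if m.sum()>20: print('   ',lo+12,np.round(np.median(p[m,2]),1),np.round(np.percentile(p[m,1],[3,97]),1))
    cv2.imwrite('pics/m_%s_%d.png'%(cam,observe()['time']*100),k[1])
E
python3 meas.py
```

```text
top block x [51.6 73.3 94.7] y [-21.3  17.6] z by x [-5.40000e-02  1.23517e+02] edge-fit center 73.2
   end x [-182.5 -180.4]
    -158 92.7 [2.9 9.6]
    -108 90.7 [-13.   11.4]
    -83 89.6 [-12.4   9. ]
    -58 88.4 [-12.4   8.9]
    -33 87.1 [-12.4   9. ]
    -8 85.7 [-12.6   8.9]
    17 84.5 [-12.6   8.8]
scene block x [50.5 74.2 95.1] y [-22.   16.8] z by x [-7.40000e-02  1.25296e+02] edge-fit center 72.4
   end x [-181.5 -175.8]
    -158 93.4 [-13.2  -5.4]
    -133 92.8 [-1.   9.3]
    -108 91.9 [-13.2  11.9]
    -83 90.5 [-13.1   8.3]
    -58 89.1 [-13.1   8.3]
    -33 87.8 [-13.    8.2]
    -8 86.5 [-13.1   8.8]
    17 85.3 [-13.    8.5]
```

The balance point is over the edge to within about 1 mm, so I let go and watch.

Emit:
apply_moves --increments '[[[0, 0, 0, 0, 32], [0, 0, 0, 0, 40], [0, 0, 0, 0, 50], [0, 0, 0, 0, 70], [0, 0, 0, 0, 70], [0, 0, 0, 0, 70], [0, 0, 0, 0, 70], [0, 0, 0, 0, 70], [0, 0, 0, 0, 70], [0, 0, 0, 0, 70], [0, 0, 0, 0, 70], [0, 0, 0, 0, 70], [0, 0, 0, 0, 70], [0, 0, 0, 0, 70], [0, 0, 0, 0, 70], [0, 0, 0, 0, 70], [0, 0, 0, 0, 70], [0, 0, 0, 0, 70], [0, 0, 0, 0, 70], [0, 0, 0, 0, 70]]]'

```text
time: 8.85
tcp_pos: [0.6461, -0.1436, 0.0877]
orientation: [-180.0, -0.0, 83.1]
wrist_force: [0.4, 0.4, -0.1]
width: 0.701
grip_force: 0.0
```

Emit:
apply_moves --increments '[[[0, 0, -2, 0, 70], [0, 0, -5, 0, 70], [0, 0, -15, 0, 70], [0, 0, -30, 0, 70], [0, 0, -35, 0, 70], [0, 0, -35, 0, 70], [0, 0, -20, 0, 70]]]'

```text
time: 9.55
tcp_pos: [0.6466, -0.1437, 0.2333]
orientation: [179.8, 0.0, 83.1]
wrist_force: [1.3, 0.4, -0.4]
width: 0.7
grip_force: 0.0
```

```bash
python3 meas.py
```

```text
top block x [50.1 71.9 93.7] y [-21.1  17.6] z by x [-2.30000e-02  1.23029e+02] edge-fit center 71.9
   end x [-161.6 -155.9]
    -158 87.3 [-2.3  9.3]
    -133 87.6 [-11.9   9.1]
    -108 87.1 [-12.4   8.9]
    -83 86.6 [-12.7   9. ]
    -58 86.2 [-12.1   8.9]
    -33 85.6 [-12.5   8.8]
    -8 85.3 [-12.4   9. ]
    17 84.7 [-12.3   8.7]
scene block x [47.9 73.  92.3] y [-22.1  16.8] z by x [-5.9000e-02  1.2739e+02] edge-fit center 69.4
   end x [-184.8 -181.7]
    -158 84.0 [-12.9   8.8]
    -133 84.4 [-12.9   8.3]
    -108 84.6 [-13.    8.6]
    -83 85.0 [-12.9   8.3]
    -58 85.3 [-12.9   8.5]
    -33 85.4 [-13.    8.6]
    -8 85.9 [-13.    8.5]
    17 86.0 [-13.2   8. ]
```

The bar is still rocking gently about level. I'll go to the clip and recheck the bar on the way.

Emit:
apply_moves --increments '[[[20, -15, 0, 0, 70], [29, -22, 0, 0, 70], [29, -22, 0, 0, 70], [29, -22, 0, 0, 70], [29, -22, 0, 0, 70], [29, -22, 0, 0, 70], [29, -22, 0, 0, 70], [29, -22, 0, 0, 60], [29, -22, 0, 0, 50], [29, -22, 10, 0, 50], [29, -22, 20, 0, 50], [12, -8, 30, -0.061, 50], [0, 0, 0, 0, 50], [0, 0, 0, 0, 50]]]'

```text
time: 11.05
tcp_pos: [0.4431, 0.2049, 0.1697]
orientation: [-180.0, 0.0, 86.6]
wrist_force: [0.7, -0.6, 0.6]
width: 0.498
grip_force: 0.0
```

```bash
python3 - <<'E'
from h import *
print(observe()['tcp_pos'],observe()['orientation'])
a=shot('wrist','w2.png');p=toolpts(world(a[0],a[2]))
m=(abs(p[:,2]-50)<3.5)&(abs(p[:,0])<45)&(abs(p[:,1])<35)
print('tab',m.sum(),cv2.minAreaRect(p[m,:2].astype(np.float32)),np.median(p[m,2]))
m=(abs(p[:,2]-16)<4)&(abs(p[:,0])<45)&(abs(p[:,1])<40)
print('plate',m.sum(),cv2.minAreaRect(p[m,:2].astype(np.float32)))
E
python3 meas.py
```

```text
[0.44307811 0.20485946 0.16971054] [-1.79950308e+02  4.08241655e-02  8.65893660e+01]
tab 429 ((1.2142200469970703, 0.8401641845703125), (26.034839630126953, 11.047975540161133), 0.16180264949798584) 50.17098587695704
plate 1002 ((1.2333745956420898, 0.6611328125), (41.84090805053711, 30.04006004333496), 89.7374038696289)
top block x [48.9 70.8 92.5] y [-21.   17.7] z by x [-4.00000e-03  1.23187e+02] edge-fit center 70.7
   end x [-183.1 -180.9]
    -158 84.2 [-12.5   8.9]
    -133 84.2 [-12.4   8.9]
    -108 84.0 [-12.2   8.9]
    -83 84.4 [-12.5   9. ]
    -58 84.3 [-12.8   8.9]
    -33 84.6 [-12.4   8.8]
    -8 84.9 [-12.6   8.8]
    17 84.7 [-12.4   8.8]
scene block x [47.5 73.1 92.3] y [-22.1  16.6] z by x [-5.20000e-02  1.26882e+02] edge-fit center 69.5
   end x [-184.7 -181.8]
    -158 83.9 [-12.9   8.3]
    -133 84.3 [-13.    8.4]
    -108 84.6 [-13.   8.]
    -83 84.9 [-13.    8.5]
    -58 85.2 [-13.1   8.5]
    -33 85.4 [-12.9   8.6]
    -8 85.8 [-13.    8.4]
    17 86.0 [-13.4   8. ]
```

View pics/w2.png

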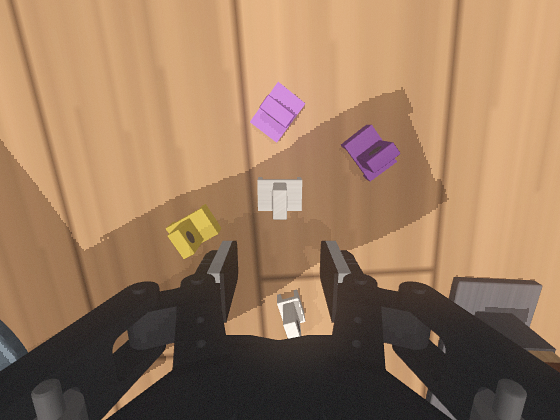

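The wrist view shows the wide grey clip at (280,197), between the open fingers in column. The small clip is at (290,312), the yellow one at (192,232), and the purple ones at (278,112) and (370,152). The bar now rests level, with its balance point on the edge. Next I descend and grip the tab.

Emit:
apply_moves --increments '[[[1.2, 0.8, 20, 0, 50], [0, 0, 35, 0, 50], [0, 0, 35, 0, 50], [0, 0, 20, 0, 50], [0, 0, 10, 0, 50], [0, 0, 5, 0, 50], [0, 0, 0, 0, 50], [0, 0, 0, 0, 30], [0, 0, 0, 0, 20], [0, 0, 0, 0, 10], [0, 0, 0, 0, 5], [0, 0, 0, 0, 5], [0, 0, 0, 0, 5]]]'

```text
time: 12.5
tcp_pos: [0.4448, 0.2066, 0.0456]
orientation: [179.9, -0.0, 86.6]
wrist_force: [-1.4, -1.3, 8.6]
width: 0.124
grip_force: 58.6
```

Emit:
apply_moves --increments '[[[0, 0, -5, 0, 5], [0, 0, -15, 0, 5], [0, 0, -30, 0, 5], [0, 0, -40, 0, 5], [0, 0, -40, 0, 5], [0, 0, -40, 0, 5], [0, 0, -10, 0, 5], [0, 0, 0, 0, 5], [0, 0, 0, 0, 5]]]'

```text
time: 13.4
tcp_pos: [0.4439, 0.2062, 0.2238]
orientation: [-180.0, 0.0, 86.6]
wrist_force: [0.1, 0.3, -1.0]
width: 0.132
grip_force: 58.5
```

Emit:
apply_moves --increments '[[[0, 0, 0, 0.053, 5], [-10, 12, 0, 0, 5], [-24, 27, 0, 0, 5], [-24, 27, 0, 0, 5], [-24, 27, 0, 0, 5], [-24, 27, 0, 0, 5], [-24, 27, 0, 0, 5], [-24, 27, 0, 0, 5], [-24, 27, 0, 0, 5], [-24, 27, 0, 0, 5], [-24, 27, 0, 0, 5], [-12, 12, 0, 0, 5], [0, 0, 0, 0, 5], [0, 0, 0, 0, 5], [0, 0, 0, 0, 5]]]'

```text
time: 14.9
tcp_pos: [0.6825, -0.0598, 0.2242]
orientation: [-179.9, -0.0, 83.6]
wrist_force: [-0.2, -0.4, -0.1]
width: 0.129
grip_force: 58.6
```

```bash
python3 - <<'E'
from h import *
s=observe();print(s['tcp_pos'],s['orientation'])
a=shot('wrist','w3.png');p=toolpts(world(a[0],a[2]))
def q(n,m):
    if m.sum()>20:print(n,m.sum(),np.round(np.percentile(p[m],[2,50,98],axis=0),1).tolist())
z=s['tcp_pos'][2]*1000
q('plate',(abs(p[:,2]-(z-29))<5)&(abs(p[:,0])<20)&(abs(p[:,1])<30))
q('tabtop',(abs(p[:,2]-(z+5))<4)&(abs(p[:,0])<25)&(abs(p[:,1])<12))
for lo in range(-120,60,20): q('bar%d'%lo,(p[:,0]>=lo)&(p[:,0]<lo+20)&(abs(p[:,2]-86)<5)&(abs(p[:,1])<25))
q('blade',(abs(p[:,2]-70)<3)&(abs(p[:,0])<50)&(abs(p[:,1])<45))
q('block',(abs(p[:,2]-124)<3)&(p[:,0]>20)&(abs(p[:,1])<45))
E
python3 meas.py
```

```text
[ 0.68249788 -0.05976058  0.22416505] [-1.79946220e+02 -4.30036843e-03  8.36308132e+01]
plate 1341 [[1.8, -19.7, 190.5], [11.0, 1.0, 194.6], [14.2, 21.2, 198.4]]
tabtop 1690 [[-13.0, -9.6, 225.9], [2.5, 0.6, 228.7], [12.0, 10.3, 231.9]]
bar-20 232 [[-19.8, -24.5, 84.0], [-10.2, -19.8, 85.3], [-0.5, -15.2, 86.7]]
bar0 258 [[0.2, -24.9, 82.0], [10.1, -19.8, 85.3], [19.2, -15.0, 86.5]]
bar20 257 [[20.1, -24.5, 83.8], [29.9, -19.9, 85.3], [39.4, -15.4, 86.7]]
bar40 288 [[40.3, -24.7, 83.7], [50.1, -19.9, 85.3], [59.7, -15.1, 86.6]]
blade 581 [[-0.3, -44.5, 67.9], [23.8, -11.0, 69.3], [35.1, -0.7, 71.2]]
block 4015 [[71.8, -44.2, 121.8], [95.1, -25.5, 123.2], [116.4, -7.0, 124.7]]
top block x [48.3 70.5 92.8] y [-21.3  17.7] z by x [ -1.294 218.974] edge-fit center 57.1
   end x [-142.5 -136.8]
    -133 84.7 [-12.7   7.2]
    -108 84.9 [-12.5   8.8]
    -83 84.7 [-12.3   9. ]
    -58 84.9 [-12.4   8.8]
    -33 84.6 [-12.5   8.9]
    -8 84.8 [-12.8   8.8]
    17 84.6 [-12.4   8.7]
scene block x [20.2 66.2 92.6] y [-32.9  16.4] z by x [ -4.13  438.837] edge-fit center 56.5
   end x [-185.4 -181.8]
    -158 85.8 [-13.1   8.3]
    -133 85.7 [-13.   3.]
    -108 85.7 [-13.2   6.6]
    -83 85.7 [-13.    8.2]
    -58 85.6 [-13.1   8.7]
    -33 85.8 [-13.1   8.4]
    -8 85.7 [-13.    8.6]
    17 85.8 [-13.    8.1]
```

View pics/w3.png

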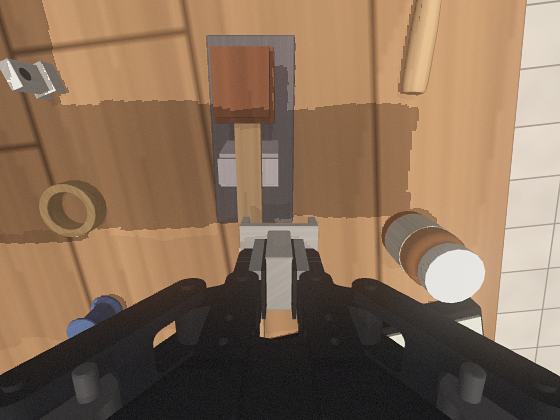

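The wrist view shows the clip held square, with its plate at (279,232). The bar is at column ~248, the blade at (248,165) and the block at (243,84). I overshot, so the tool needs (+24, -27) mm. The bar is flat. I'll correct, come down part way and check.

Emit:
apply_moves --increments '[[[6, -7, 0, 0, 5], [9, -10, 0, 0, 5], [9, -10, 0, 0, 5], [0, 0, 15, 0, 5], [0, 0, 30, 0, 5], [0, 0, 15, 0, 5], [0, 0, 5, 0, 5], [0, 0, 0, 0, 5], [0, 0, 0, 0, 5], [0, 0, 0, 0, 5]]]'

```text
time: 16.05
tcp_pos: [0.6594, -0.0332, 0.1608]
orientation: [179.9, -0.0, 83.6]
wrist_force: [0.1, -0.4, -0.5]
width: 0.128
grip_force: 58.6
```

Run:
```python
from h import *
s=observe();print(s['tcp_pos'],s['orientation'])
a=shot('wrist','w4.png');p=toolpts(world(a[0],a[2]))
def q(n,m):
    if m.sum()>20:print(n,m.sum(),np.round(np.percentile(p[m],[2,50,98],axis=0),1).tolist())
z=s['tcp_pos'][2]*1000
q('plate',(abs(p[:,2]-(z-29))<4)&(abs(p[:,0])<20)&(abs(p[:,1])<30))
for lo in range(-20,50,10): q('bar%d'%lo,(p[:,0]>=lo)&(p[:,0]<lo+10)&(abs(p[:,2]-86)<4)&(abs(p[:,1])<20))
q('blade',(abs(p[:,2]-70)<3)&(abs(p[:,0])<40)&(abs(p[:,1])<45))
q('block',(abs(p[:,2]-124)<3)&(p[:,0]>20)&(abs(p[:,1])<45))
cv2.imwrite('pics/x.png',a[1])
```

```text
[ 0.65935883 -0.03318036  0.1608324 ] [ 1.79904079e+02 -5.02606105e-03  8.35870116e+01]
plate 1287 [[1.9, -19.6, 128.3], [10.9, 1.2, 131.3], [14.5, 21.3, 134.0]]
bar0 413 [[0.7, -10.5, 83.9], [5.2, -0.0, 85.2], [9.7, 10.3, 86.5]]
bar10 456 [[10.1, -10.9, 83.9], [15.1, -0.0, 85.2], [19.8, 10.2, 86.4]]
bar20 484 [[20.1, -10.8, 83.9], [25.0, -0.0, 85.2], [29.8, 10.7, 86.4]]
bar30 496 [[30.4, -10.6, 84.0], [35.1, 0.0, 85.3], [39.8, 10.6, 86.5]]
bar40 33 [[40.2, -10.1, 83.6], [40.4, 0.0, 85.1], [40.6, 10.1, 86.6]]
blade 915 [[-5.1, -29.6, 67.8], [4.2, -14.1, 69.2], [11.9, 25.0, 70.5]]
block 7395 [[48.3, -19.3, 121.9], [72.0, -0.3, 123.3], [92.6, 19.1, 124.6]]
```

Bar and clip are aligned within 1 mm and the bar is level. I'll lower slowly and watch the force.

Emit:
apply_moves --increments '[[[0, -0.8, 8, 0, 5], [0, 0, 10, 0, 5], [0, 0, 8, 0, 5], [0, 0, 5, 0, 5], [0, 0, 3, 0, 5], [0, 0, 2, 0, 5], [0, 0, 1, 0, 5], [0, 0, 1, 0, 5], [0, 0, 0, 0, 5], [0, 0, 0, 0, 5], [0, 0, 0, 0, 5]]]'

```text
time: 17.2
tcp_pos: [0.6581, -0.0331, 0.1218]
orientation: [180.0, 0.0, 83.6]
wrist_force: [0.2, -0.6, -0.4]
width: 0.127
grip_force: 58.6
```

Run:
```python
from h import *
s=observe();print(s['tcp_pos'],s['wrist_force'])
a=shot('wrist');p=toolpts(world(a[0],a[2]))
z=s['tcp_pos'][2]*1000
for n,m in(('plate',(abs(p[:,2]-(z-29))<4)&(abs(p[:,0])<14)&(abs(p[:,1])<25)),('bar',(p[:,0]>22)&(p[:,0]<40)&(abs(p[:,2]-86)<4)&(abs(p[:,1])<9))):
    print(n,m.sum(),np.round(np.percentile(p[m],[2,50,98],axis=0),1).tolist())
```

```text
[ 0.65813199 -0.03311441  0.12183497] [ 0.1883687  -0.57542011 -0.3523792 ]
plate 1095 [[1.8, -19.8, 91.0], [9.9, 0.5, 92.4], [13.9, 21.3, 94.9]]
bar 1075 [[22.3, -8.6, 84.0], [31.1, -0.0, 85.3], [39.7, 8.6, 86.4]]
```

Emit:
apply_moves --increments '[[[0, 0, 0.5, 0, 5], [0, 0, 0.5, 0, 5], [0, 0, 0.3, 0, 5], [0, 0, 0, 0, 5], [0, 0, 0, 0, 5]]]'

```text
time: 17.75
tcp_pos: [0.658, -0.0331, 0.1204]
orientation: [-180.0, -0.0, 83.6]
wrist_force: [-0.4, -0.5, 0.5]
width: 0.133
grip_force: 58.6
```

Emit:
apply_moves --increments '[[[0, 0, 0.3, 0, 5], [0, 0, 0.3, 0, 5], [0, 0, 0, 0, 5], [0, 0, 0, 0, 5]]]'

```text
time: 18.15
tcp_pos: [0.658, -0.0331, 0.1197]
orientation: [-180.0, 0.0, 83.6]
wrist_force: [-0.0, -0.7, -0.8]
width: 0.128
grip_force: 58.6
```

Emit:
apply_moves --increments '[[[0, 0, 0.3, 0, 5], [0, 0, 0.2, 0, 5], [0, 0, 0, 0, 5], [0, 0, 0, 0, 5]]]'

```text
time: 18.55
tcp_pos: [0.6581, -0.0331, 0.1197]
orientation: [180.0, 0.0, 83.6]
wrist_force: [-1.9, 0.1, 4.2]
width: 0.128
grip_force: 59.4
```

Contact at about 4 N. Release and rise.

Emit:
apply_moves --increments '[[[0, 0, 0, 0, 18], [0, 0, 0, 0, 24], [0, 0, 0, 0, 32], [0, 0, 0, 0, 42], [0, 0, 0, 0, 50], [0, 0, 0, 0, 50], [0, 0, -5, 0, 50], [0, 0, -15, 0, 50], [0, 0, -30, 0, 50], [0, 0, -35, 0, 50], [0, 0, -35, 0, 50], [0, 0, 0, 0, 50], [0, 0, 0, 0, 50]]]'

```text
time: 19.85
tcp_pos: [0.6585, -0.0331, 0.2401]
orientation: [179.9, -0.0, 83.6]
wrist_force: [0.9, 0.4, -0.5]
width: 0.499
grip_force: 0.0
```

```bash
python3 - <<'E'
from h import *
a=shot('wrist','w5.png');p=toolpts(world(a[0],a[2]))
for n,m in(('tabtop',(p[:,2]>112)&(abs(p[:,0])<25)&(abs(p[:,1])<25)),('plate',(abs(p[:,2]-91)<3)&(abs(p[:,0])<24)&(abs(p[:,1])<30)),('block',(abs(p[:,2]-124)<4)&(p[:,0]>35)&(abs(p[:,1])<30)),('bar',(p[:,0]>22)&(p[:,0]<40)&(abs(p[:,2]-86)<4)&(abs(p[:,1])<13))):
    b=p[m];print(n,m.sum(),np.round(np.percentile(b,[2,50,98],axis=0),1).tolist(),'slope',np.round(np.polyfit(b[:,0],b[:,2],1)[0],3))
    if n=='plate':print(cv2.minAreaRect(b[:,:2].astype(np.float32)))
E
python3 meas.py
python3 - <<'E'
import cv2,glob,os
f=max(glob.glob('pics/m_scene*'),key=os.path.getmtime)
cv2.imwrite('pics/z.png',cv2.resize(cv2.imread(f)[150:360,50:330],None,fx=2.8,fy=2.8))
E
```

```text
tabtop 23975 [[-5.6, -24.0, 219.2], [16.5, -0.5, 305.0], [20.3, 24.2, 320.3]] slope 3.573
plate 985 [[-15.2, -19.5, 88.8], [0.5, 1.1, 90.2], [13.8, 21.6, 91.7]] slope 0.001
((-0.5072135925292969, 0.9776248931884766), (41.879295349121094, 30.056446075439453), 89.6362533569336)
block 3222 [[49.0, -18.0, 121.8], [71.7, 1.2, 123.3], [92.5, 20.4, 124.7]] slope 0.001
bar 465 [[22.2, -9.0, 83.9], [31.6, 1.2, 85.2], [39.8, 11.4, 86.7]] slope 0.002
top block x [22.8 39.7 90.2] y [-18.6  33.7] z by x [ -6.016 596.716] edge-fit center 57.0
   end x [-109.3 -108.5]
    -108 84.6 [-12.9   8.9]
    -83 85.0 [-12.6   8.8]
    -58 84.9 [0.8 9.3]
    -33 84.7 [-0.   9.1]
    -8 89.7 [-1.7 13.5]
    17 85.7 [-13.   12.9]
scene block x [22.1 35.9 89.1] y [-33.   18.4] z by x [ -5.093 556.303] edge-fit center 56.6
   end x [-184.9 -182.5]
    -158 85.8 [-13.    8.2]
    -133 85.8 [-13.2   8.5]
    -108 85.7 [-12.9   8.5]
    -83 85.7 [-13.1   8.4]
    -58 85.6 [-13.1   8.7]
    -33 85.7 [-13.1   6.8]
    -8 91.3 [-13.5  13.1]
    17 88.6 [-13.1  12.2]
```

View pics/z.png

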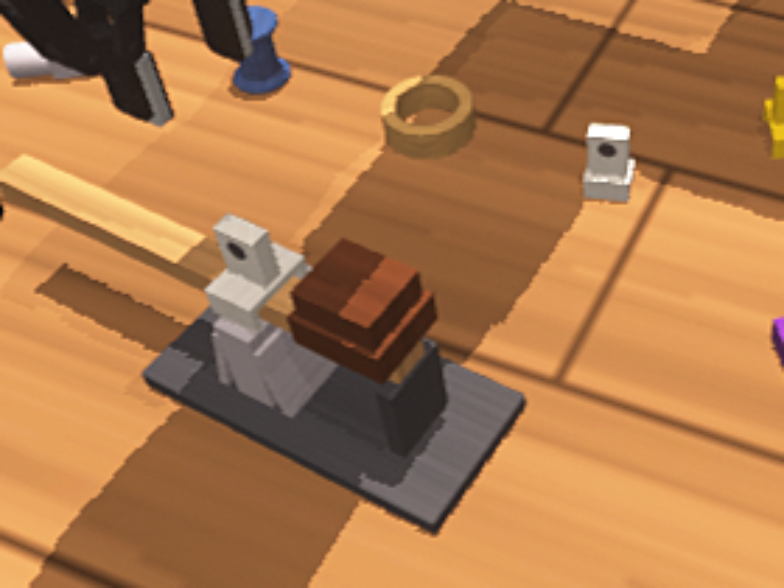

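The crop shows the clip square astride the bar above the blade, at crop (250,275). The bar is level and clear of the rest, and the small clip is untouched at (608,160). I'll wait a second, recheck and hand in.

Emit:
apply_moves --increments '[[[0, 0, -20, 0, 50], [0, 0, -20, 0, 50], [0, 0, 0, 0, 50], [0, 0, 0, 0, 50], [0, 0, 0, 0, 50], [0, 0, 0, 0, 50], [0, 0, 0, 0, 50], [0, 0, 0, 0, 50], [0, 0, 0, 0, 50], [0, 0, 0, 0, 50]]]'

```text
time: 21.0
tcp_pos: [0.658, -0.0331, 0.2792]
orientation: [-180.0, 0.0, 83.6]
wrist_force: [-0.1, -1.0, 0.2]
width: 0.499
grip_force: 0.0
```

Run:
```python
from h import *
a=shot('wrist');p=toolpts(world(a[0],a[2]))
ok=True
for n,m in(('plate',(abs(p[:,2]-91)<3)&(abs(p[:,0])<24)&(abs(p[:,1])<30)),('block',(abs(p[:,2]-124)<4)&(p[:,0]>35)&(abs(p[:,1])<30))):
    b=p[m];s=np.polyfit(b[:,0],b[:,2],1)[0];print(n,np.median(b,0),s);ok&=abs(s)<.012
print(ok)
if ok: print(ctrl.close_job())
```

```text
plate [ 0.58079567  0.29523177 90.23135379] -0.0028010706200304733
block [ 71.59000676   1.28903789 123.231374  ] -0.00032714081421378295
True
the job is handed in; nothing more can be done
None
```

The bar balances level on the steel edge by itself, the wide grey clip sits squarely astride it within about 1 mm of the edge's centre, the small clip was left where it was, and I handed the job in at about 21 s.

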